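# Put the bench gauges and parts back in their matching trays

### The job

Put the four loose parts away, each in the wooden tray whose recess matches its outline: the steel parallel block in the oblong recess, the V-block in the nearly square one, the ball bearing in the large round one and the collet in the small round one. Each must lie or stand right way up, as it stands now, down on the floor of its recess, and be let go. Leave the upright maroon block and the red cap where they are.

Things in the scene. Friction and masses are not known exactly. Their poses are not given: they have to be found in the camera images.
- parallel_block: Ground steel parallel block lying flat, 32 (x) x 85 (y) x 34 (z) mm, about 0.6 kg, plain grey. Origin: centre of its underside; y along its length, z up.
- vee_block: Ground steel V-block, 42 (x) x 48 (y) x 36 (z) mm, about 0.4 kg, with a V groove in its top that runs along its x axis, solid below about half its height; it can be gripped low across x (42 mm) or across y (48 mm, full faces). Origin: centre of its underside; z up.
- ball_bearing: Ball bearing lying flat: steel ring 47 mm across and 14 mm high, about 0.11 kg. Origin: centre of its underside; z up.
- collet: Steel spring collet standing on its wide end, slotted, 26 mm across at the widest part near the foot, tapering slightly towards the top, 34 mm high, about 0.06 kg. Origin: centre of its underside; z up.
- tray_long: Fixed wooden tray, lined with grey felt, 8 mm high, outside 60 (x) x 113 (y) mm, with one oblong 46 (x) x 99 (y) mm recess in its middle, 5 mm deep (recess floor 3 mm above the bench). For the parallel block, with 7 mm of play on every side, its length along the tray's y, either way round. Origin: centre of its underside, straight below the recess's centre; z up.
- tray_square: Fixed wooden tray, lined with grey felt, 8 mm high, outside 70 (x) x 76 (y) mm, with one nearly square 56 (x) x 62 (y) mm recess in its middle, 5 mm deep (recess floor 3 mm above the bench). For the V-block, with 7 mm of play on every side when its x and y lie along the tray's, either way round. Origin: centre of its underside, straight below the recess's centre; z up.
- tray_round: Fixed wooden tray, lined with grey felt, 8 mm high, outside 75 x 75 mm, with one round, 61 mm across, recess in its middle, 5 mm deep (recess floor 3 mm above the bench). For the ball bearing, with 7 mm of play all round. Origin: centre of its underside, straight below the recess's centre; z up.
- tray_small: Fixed wooden tray, lined with grey felt, 8 mm high, outside 54 x 54 mm, with one small round, 40 mm across, recess in its middle, 5 mm deep (recess floor 3 mm above the bench). For the collet, with 7 mm of play all round. Origin: centre of its underside, straight below the recess's centre; z up.
- abrasive_block: Bystander, loose: maroon abrasive block standing upright, 50 (x) x 30 (y) x 62 (z) mm. Not to be moved. Origin: centre of its underside.
- plastic_cap: Bystander, loose: red plastic protection cap, 42 mm across, 22 mm high. Not to be moved. Origin: centre of its underside.
Things that resemble listed ones, but are neither listed nor needed, are in the scene too. What is shaped like the tray_long but blue is not meant.

How it is judged:
At the end, for the whole second after the job is handed in: Each part is right way up, flat (0.08 rad) on the floor of its matching recess: centre within 11.5 mm of the tray's, underside 0.5 to 5.5 mm above the tray's underside; at rest; maroon block and red cap within 30 mm of their first places (horizontal distance between parallel_block and tray_long below 0.0115 m and z of parallel_block in the frame of tray_long between 0.0005 and 0.0055 m and angle between each of parallel_block, vee_block, ball_bearing, collet's own z axis and vertical below 0.08 rad and linear speed of each of parallel_block, vee_block, ball_bearing, collet below 0.02 m/s and horizontal distance between vee_block and tray_square below 0.0115 m and z of vee_block in the frame of tray_square between 0.0005 and 0.0055 m and horizontal distance between ball_bearing and tray_round below 0.0115 m and z of ball_bearing in the frame of tray_round between 0.0005 and 0.0055 m and horizontal distance between collet and tray_small below 0.0115 m and z of collet in the frame of tray_small between 0.0005 and 0.0055 m and distance of each of abrasive_block, plastic_cap from where it was at the start of the episode below 0.03 m); the robot touches nothing.
It fails at once if the maroon block was moved more than 30 mm or tipped (distance of abrasive_block from where it was at the start of the episode above 0.03 m or angle between abrasive_block's own z axis and vertical above 0.5 rad).
It fails at once if the red cap was moved more than 30 mm or tipped (distance of plastic_cap from where it was at the start of the episode above 0.03 m or angle between plastic_cap's own z axis and vertical above 0.5 rad).
It also fails if it takes over 96 s, if anything falls off the work surface, if the arm or the gripper's body presses on something with over 40 N, if the wrist force passes 120 N, or if a joint passes its speed limit or range.

### The arm

A 7-joint arm with a two-finger parallel gripper is mounted at the origin on the work surface; the furniture and walls round the work are solid. World frame = base frame: x ahead of the robot, y to its left, z up, the work surface at z = 0. Lengths are in m, angles in rad, forces in N, time in s.
With the tool pointing down it reaches from about 0.4 to 0.85 m from the base axis. Payload 10.4 kg.
Tool frame: the origin (TCP) lies between the finger pads; the fingertips stand ahead of it and the grasp point (between the pads) lies 3 mm ahead of it (r.tips_ahead is the z of the fingertips in the tool frame, in m); z points along the fingers, y is the line along which they close (so a half turn about z gives the same grasp; the last joint's range is limited). The gripper opens to 87 mm and grips with 3 to 60 N. Pads are 19 mm wide; open, the fingers measure 117 mm over their backs; the gripper's body (75 mm by 190 mm) begins 51 mm behind the grasp point.
Start: joints at [-1.157, 0.332, -0.065, 1.46, 0.022, 1.35, -0.088], TCP at [0.264, 0.566, 0.245] pointing down, gripper open.
Joint ranges: [-2.6, 2.6], [-0.5, 2.12], [-1.47, 1.34], [0.16, 2.42], [-1.27, 4.41], [0.06, 2.06], [-2.6, 2.6]. Speed limits (rad/s): [2.22, 2.22, 2.79, 2.79, 3.14, 3.14, 3.14].

### API

Orientations are given as a unit quaternion [x, y, z, w].
In Python, from bench import telemetry, camera, get_calibration, r gives the robot as it stands.
- The arm moves only by the tool drive_tool, never from a script. Its argument "series" is one flat list of numbers, 7 for each row, row after row: the turn, a rotation vector about the tool's x, y, z in units of 5 degrees (1.0 is 5 degrees), then the shift along the tool's x, y, z in units of 40 mm (1.0 is 40 mm), then the opening, from -1 (shut) to 1 (fully open). A call has 1 to 10 rows; each row is the pose to reach, as a shift and turn from the pose commanded when the call began, along the tool's axes at that moment; what a row does not reach only later rows make up. A row lasts 1/12 s, in which the tool goes at most 41.7 mm and 7.16 degrees, less where a joint would pass 70% of its speed; a pose out of reach is approached as far as the arm can. A call with a gripper value outside its range is refused whole. The fingers move at their own pace and stop on an object; "grip_force" is the grip in N (left out, the last holds). Time passes only in rows, so rows that repeat a pose let the fingers close. It gives the time, the measured TCP pose, the force, the opening and the grip force at its end, in the units of the state.
- telemetry.read_state(): the state, without advancing time (a new reading comes with each control period).
- camera(name): name is "side" or "top" or "wrist"; returns the picture (400x640x3 uint8, red, green, blue); there is no depth.
- get_calibration(name): a dict with "fovy" (degrees; the focal length in pixels is half the picture's height over the tangent of half this angle, whatever the lens; pixels are square), "cx", "cy" (the principal point, pixels), "xyz" and "rotation" of the camera in the world. Camera axes: x right, y up, looking along -z (the intrinsics and any distortion apply to the point x, -y, -z); pixel columns grow to the right and rows downward; lengths in m; the calibration is good to about 2 mm. A picture is of the moment at which its call begins: read the wrist's pose just before it. get_calibration takes no time and is no camera call; for the wrist camera it gives the pose at the moment of the call.
- r.close_job(): hands the job in; it is judged then, once.
The state is a dict: "time": time; "joint_positions": joint angles; "joint_vel": joint speeds; "joint_torque": joint torques, N m; "ee_pos": TCP position; "eef_rot": TCP orientation; "ft_force": force on the tool from outside, world axes, zero at the start; "torque": the same for the moment, N m; "width": finger opening in m; "grip_force": force on a finger pad.
Only numpy, scipy, OpenCV 4.12 (cv2) and the standard library are available. Lean on these libraries where they do the work, as an engineer would, in place of code of your own. Each camera call takes 0.05 s, during which the arm holds its last target. There are 200 camera calls.

## Working session

There is one attempt and no reset: what is moved stays moved. The work goes in short steps, Python scripts to look and compute and a tool call to move; the robot and the scene stay as the last step left them, time stands still between calls to the robot, and variables do not carry over. Pictures are saved under pics/ and viewed, at most 14 in all, crops included, and the job is handed in when it is done.

Besides the shell and the picture viewer there is one more tool, called after "Request:" by a JSON object that holds its "op" and its "data", one argument or row to a line. drive_tool: Moves the arm, as the interface text tells. Its arguments: {"type":"object","properties":{"series":{"type":"array"},"grip_force":{"type":"number"}},"required":["series"]}

```bash
mkdir -p pics; python3 - <<'E'
from bench import telemetry, camera, get_calibration, r
import cv2
for n in ("top","side"):
    c=get_calibration(n); print(n,c)
    cv2.imwrite(f"pics/{n}0.png",cv2.cvtColor(camera(n),cv2.COLOR_RGB2BGR))
print(get_calibration("wrist"))
s=telemetry.read_state(); print(s["time"],s["ee_pos"],s["eef_rot"],s["width"],r.tips_ahead)
E
```

```text
top {'fovy': 53.81076941085651, 'cx': 315.43442618696537, 'cy': 189.47339945392022, 'xyz': array([ 0.35116186, -0.12388905,  1.0299691 ]), 'rotation': array([-0.06086587,  0.06476386,  0.71043959, -0.69812361])}
side {'fovy': 47.27034506197821, 'cx': 324.78283947334324, 'cy': 200.09807884845327, 'xyz': array([-0.46355685,  0.73815725,  0.76755764]), 'rotation': array([-0.20546214,  0.46384266,  0.78078229, -0.36471128])}
{'fovy': 65.21211431379281, 'cx': 323.7291996156531, 'cy': 199.2187194847121, 'xyz': array([0.20132411, 0.59640451, 0.38552492]), 'rotation': array([-0.10887005, -0.06872331,  0.53221477,  0.83676272])}
0.1 [0.26426984 0.56604559 0.24382452] [ 2.16672966e-01  9.76244043e-01 -6.16671105e-04 -1.15156198e-04] 0.08684054889154869 0.022
```

View pics/top0.png

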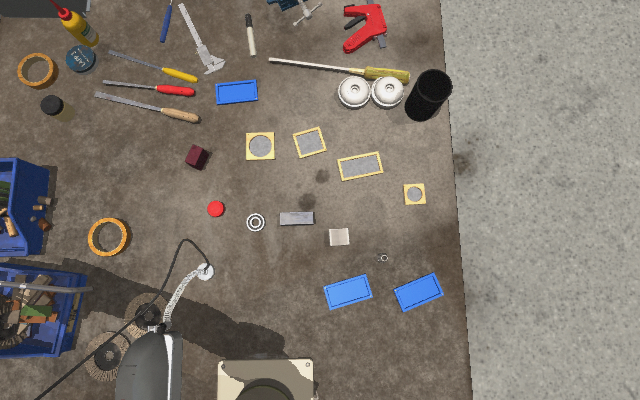

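View pics/side0.png

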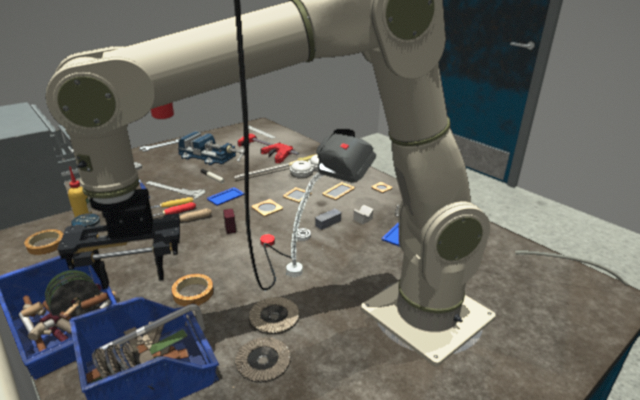

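The top view shows the bearing at (255,222), the parallel block at (297,218), the V-block at (339,237) and the collet at (382,258). The trays are round (260,146), square (309,142), long (360,166) and small (414,194). The red cap is at (216,208), the maroon block at (196,157), and a lamp with a flexible neck stands at (205,271).

```bash
cat > h.py <<'E'
import numpy as np, cv2
from bench import telemetry, camera, get_calibration, r
from scipy.spatial.transform import Rotation as R
def cast(c,uv,z):
    f=200/np.tan(np.radians(c["fovy"])/2); uv=np.atleast_2d(uv).astype(float)
    d=np.c_[(uv[:,0]-c["cx"])/f,-(uv[:,1]-c["cy"])/f,-np.ones(len(uv))]
    d=R.from_quat(c["rotation"]).apply(d); p=c["xyz"]
    return p+d*((z-p[2])/d[:,2])[:,None]
def proj(c,P):
    f=200/np.tan(np.radians(c["fovy"])/2)
    q=R.from_quat(c["rotation"]).inv().apply(np.atleast_2d(P)-c["xyz"])
    return np.c_[c["cx"]-f*q[:,0]/q[:,2],c["cy"]+f*q[:,1]/q[:,2]]
def blob(mask,c,z,amin=60):
    out=[]
    for k in cv2.findContours(mask.astype(np.uint8)*255,cv2.RETR_EXTERNAL,cv2.CHAIN_APPROX_NONE)[0]:
        if cv2.contourArea(k)<amin: continue
        w=cast(c,k[:,0,:],z)[:,:2]
        (cx,cy),(a,b),t=cv2.minAreaRect((w*1000).astype(np.float32))
        if a>b: t+=90   # t: direction of short side -> long side dir = t+90
        out.append((k[:,0].mean(0).round(),round(cx),round(cy),round(min(a,b)),round(max(a,b)),round((t+90)%180,1)))
    return out   # mm, long-axis direction in deg from world x
E
python3 - <<'E'
from h import *
c=get_calibration("top"); im=cv2.imread("pics/top0.png")
print(R.from_quat(c["rotation"]).as_matrix().round(2))
print("tcp",proj(c,[.264,.566,.245]),"base",proj(c,[0,0,0]))
print(proj(get_calibration("side"),[.264,.566,.245]))
hsv=cv2.cvtColor(im,cv2.COLOR_BGR2HSV); H,S,V=cv2.split(hsv)
roi=np.zeros(H.shape,bool); roi[110:275,170:440]=1
print("wood"); [print(b) for b in blob((H>12)&(H<32)&(S>90)&(V>140)&roi,c,.008)]
print("red"); [print(b) for b in blob(((H<8)|(H>165))&(S>100)&roi,c,.022)]
print("grey");[print(b) for b in blob((S<40)&(V>110)&roi,c,.03,20)]
w=cv2.cvtColor(camera("wrist"),cv2.COLOR_RGB2BGR)
big=cv2.resize(im[100:300,160:450],None,fx=2.7,fy=2.7,interpolation=cv2.INTER_CUBIC)
cv2.imwrite("pics/w0.png",w);cv2.imwrite("pics/big.png",big)
E
```

```text
[[-0.02  0.98 -0.18]
 [-1.   -0.02  0.01]
 [ 0.    0.18  0.98]]
tcp [[-46.74838189 313.29666242]] base [[264.99570172 409.17942386]]
[[132.07164508 270.87053953]]
wood
(array([414., 195.]), 518, -391, 52, 55, 92.4)
(array([363., 174.]), 577, -254, 29, 113, 107.7)
(array([258., 137.]), 676, 17, 40, 75, 94.0)
(array([183., 114.]), 748, 225, 21, 79, 75.6)
red
(array([216., 208.]), 487, 127, 39, 44, 89.0)
(array([198., 157.]), 625, 180, 51, 55, 155.9)
grey
(array([202., 270.]), 336, 157, 27, 62, 89.0)
(array([383., 258.]), 354, -296, 15, 23, 89.0)
(array([339., 236.]), 409, -188, 42, 51, 93.7)
(array([255., 222.]), 450, 25, 45, 46, 116.0)
(array([296., 218.]), 459, -80, 32, 86, 90.9)
(array([414., 194.]), 515, -384, 34, 34, 43.0)
(array([360., 166.]), 592, -247, 43, 94, 100.6)
(array([409., 149.]), 634, -381, 35, 85, 52.7)
(array([260., 146.]), 650, 13, 53, 55, 0.1)
(array([309., 142.]), 658, -116, 53, 58, 106.1)
```

View pics/big.png

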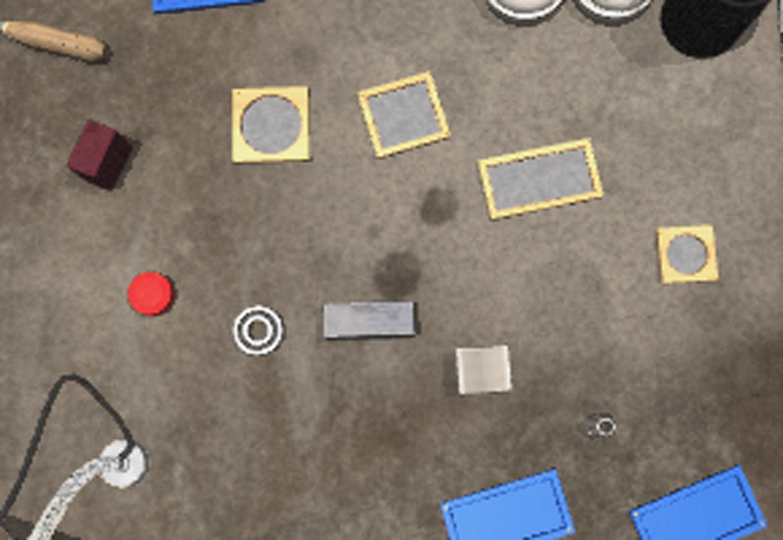

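```bash
python3 - <<'E'
from h import *
T,S_=get_calibration("top"),get_calibration("side")
def tri(a,b):
    p=T["xyz"];d=cast(T,a,0)[0]-p; q=S_["xyz"]; e=cast(S_,b,0)[0]-q
    A=np.c_[d,-e]; s=np.linalg.lstsq(A,q-p,rcond=None)[0]
    return ((p+s[0]*d+q+s[1]*e)/2).round(3), np.linalg.norm(p+s[0]*d-q-s[1]*e).round(3)
print("base",tri((205,271),(295,267)),"neck end",tri((162,328),(315,172)),"head",tri((150,365),(347,155)))
for z in (0,.1,.2,.3,.4,.5,.6): print(z, "head top ray",cast(T,(150,365),z)[0][:2].round(2),"cable turn",cast(T,(185,240),z)[0][:2].round(2),cast(T,(110,340),z)[0][:2].round(2),"side head",cast(S_,(347,155),z)[0][:2].round(2),"side cable",cast(S_,(245,100),z)[0][:2].round(2))
im=cv2.imread("pics/top0.png"); H,S,V=cv2.split(cv2.cvtColor(im,cv2.COLOR_BGR2HSV))
roi=np.zeros(H.shape,bool); roi[110:275,210:440]=1
for z in (.003,.014,.034): print(z); [print(b) for b in blob((S<40)&(V>110)&roi,T,z,20)]
c=get_calibration("wrist"); print(R.from_quat(c["rotation"]).as_matrix().round(2))
E
```

```text
base (array([0.329, 0.15 , 0.015]), np.float64(0.002)) neck end (array([0.246, 0.142, 0.324]), np.float64(0.012)) head (array([0.189, 0.124, 0.383]), np.float64(0.022))
0 head top ray [0.11 0.28] cable turn [0.41 0.21] [0.17 0.38] side head [ 0.82 -0.5 ] side cable [ 1.75 -0.58]
0.1 head top ray [0.13 0.24] cable turn [0.4  0.18] [0.18 0.34] side head [ 0.65 -0.34] side cable [ 1.46 -0.4 ]
0.2 head top ray [0.15 0.2 ] cable turn [0.4  0.14] [0.2  0.29] side head [ 0.48 -0.18] side cable [ 1.17 -0.23]
0.3 head top ray [0.18 0.16] cable turn [0.39 0.11] [0.22 0.24] side head [ 0.32 -0.02] side cable [ 0.88 -0.06]
0.4 head top ray [0.2  0.12] cable turn [0.39 0.08] [0.24 0.19] side head [0.15 0.15] side cable [0.6  0.11]
0.5 head top ray [0.22 0.09] cable turn [0.38 0.05] [0.26 0.14] side head [-0.02  0.31] side cable [0.31 0.28]
0.6 head top ray [0.25 0.05] cable turn [0.38 0.02] [0.27 0.09] side head [-0.18  0.47] side cable [0.02 0.45]
0.003
(array([211., 270.]), 333, 138, 8, 23, 1.7)
(array([383., 258.]), 354, -300, 15, 23, 89.0)
(array([339., 236.]), 411, -189, 43, 53, 93.7)
(array
[... 623 characters left out ...]
, 596, -249, 44, 95, 100.6)
(array([409., 149.]), 639, -385, 35, 87, 52.7)
(array([260., 146.]), 654, 15, 53, 56, 0.1)
(array([309., 142.]), 663, -116, 54, 59, 106.1)
0.034
(array([211., 270.]), 333, 130, 7, 22, 1.7)
(array([383., 258.]), 354, -295, 15, 23, 89.0)
(array([339., 236.]), 409, -187, 42, 51, 93.7)
(array([255., 222.]), 450, 24, 45, 46, 116.0)
(array([296., 218.]), 459, -80, 31, 86, 90.9)
(array([414., 194.]), 515, -383, 34, 34, 43.0)
(array([360., 166.]), 591, -247, 43, 94, 100.6)
(array([409., 149.]), 633, -380, 35, 85, 52.7)
(array([260., 146.]), 648, 12, 52, 54, 0.1)
(array([309., 142.]), 657, -117, 53, 58, 106.1)
[[ 0.42 -0.88 -0.23]
 [ 0.91  0.41  0.11]
 [-0.   -0.26  0.97]]
```

View pics/w0.png

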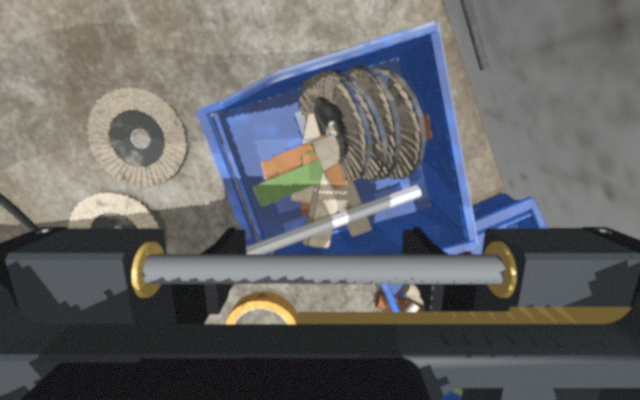

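```bash
python3 - <<'E'
from h import *
T,S_=get_calibration("top"),get_calibration("side")
pl=np.array([(35,400),(75,368),(110,342),(150,315),(165,285),(172,250),(183,240),(195,250),(207,265)],float)
pts=np.concatenate([np.linspace(a,b,20) for a,b in zip(pl[:-1],pl[1:])])
for s in [(238,5),(241,50),(245,100),(249,180),(255,260),(268,285),(272,265),(285,250)]:
    q=S_["xyz"];e=cast(S_,s,0)[0]-q; best=[]
    for a in pts:
        p=T["xyz"];d=cast(T,a,0)[0]-p; k=np.linalg.lstsq(np.c_[d,-e],q-p,rcond=None)[0]
        best.append((np.linalg.norm(p+k[0]*d-q-k[1]*e),*(p+k[0]*d).round(3),*a.round()))
    print(s,[tuple(np.round(x,3)) for x in sorted(best)[:2]])
E
```

```text
(238, 5) [(np.float64(0.167), np.float64(0.222), np.float64(0.151), np.float64(0.614), np.float64(35.0), np.float64(400.0)), (np.float64(0.168), np.float64(0.223), np.float64(0.149), np.float64(0.613), np.float64(37.0), np.float64(398.0))]
(241, 50) [(np.float64(0.14), np.float64(0.203), np.float64(0.19), np.float64(0.554), np.float64(35.0), np.float64(400.0)), (np.float64(0.141), np.float64(0.205), np.float64(0.188), np.float64(0.553), np.float64(37.0), np.float64(398.0))]
(245, 100) [(np.float64(0.11), np.float64(0.182), np.float64(0.235), np.float64(0.486), np.float64(35.0), np.float64(400.0)), (np.float64(0.11), np.float64(0.184), np.float64(0.233), np.float64(0.486), np.float64(37.0), np.float64(398.0))]
(249, 180) [(np.float64(0.064), np.float64(0.148), np.float64(0.308), np.float64(0.375), np.float64(35.0), np.float64(400.0)), (np.float64(0.065), np.float64(0.15), np.float64(0.306), np.float64(0.374), np.float64(37.0), np.float64(398.0))]
(255, 260) [(np.float64(0.01), np.float64(0.383), np.float64(0.227), np.float64(0.04), np.float64(172.0), np.float64(250.0)), (np.float64(0.01), np.float64(0.383), np.float64(0.227), np.float64(0.04), np.float64(172.0), np.float64(250.0))]
(268, 285) [(np.float64(0.0), np.float64(0.166), np.float64(0.34), np.float64(0.157), np.float64(93.0), np.float64(354.0)), (np.float64(0.0), np.float64(0.386), np.float64(0.201), np.float64(-0.057), np.float64(194.0), np.float64(249.0))]
(272, 265) [(np.float64(0.0), np.float64(0.386), np.float64(0.184), np.float64(0.004), np.float64(194.0), np.float64(249.0)), (np.float64(0.0), np.float64(0.17), np.float64(0.325), np.float64(0.198), np.float64(90.0), np.float64(357.0))]
(285, 250) [(np.float64(0.0), np.float64(0.221), np.float64(0.256), np.float64(0.177), np.float64(131.0), np.float64(328.0)), (np.float64(0.0), np.float64(0.27), np.float64(0.221), np.float64(0.134), np.float64(157.0), np.float64(301.0))]
```

```bash
cat >> h.py <<'E'
def to(x,y,z,yaw):
    """row (turn units, shift units) from present pose; yaw = world deg of tool y (mod 180), tool z down"""
    s=telemetry.read_state(); A=R.from_quat(s["eef_rot"]); best=None
    for k in (0,180):
        a=np.radians(yaw+k); Y=np.array([np.cos(a),np.sin(a),0]); Z=np.array([0,0,-1.])
        rv=np.degrees((A.inv()*R.from_matrix(np.c_[np.cross(Y,Z),Y,Z])).as_rotvec())/5
        if best is None or np.linalg.norm(rv)<np.linalg.norm(best): best=rv
    sh=A.inv().apply(np.array([x,y,z])-s["ee_pos"])/.04
    print((x,y,z,yaw),"turn",best.round(2),"shift",sh.round(2))
def st():
    s=telemetry.read_state(); q=s["joint_positions"]
    print(round(s["time"],2),s["ee_pos"].round(4),"w",round(s["width"],4),"j",np.round(q,2))
def wrist(name):
    c=get_calibration("wrist"); im=cv2.cvtColor(camera("wrist"),cv2.COLOR_RGB2BGR); cv2.imwrite(f"pics/{name}.png",im)
    return c,im
E
python3 -c "
from h import *
st(); to(.57,.28,.245,0); to(.5,.1,.2,0)"
```

```text
0.15 [0.2643 0.5661 0.244 ] w 0.0873 j [-1.16  0.33 -0.06  1.46  0.02  1.35 -0.09]
(0.57, 0.28, 0.245, 0) turn [-1.000e-02  1.000e-02  1.299e+01] shift [-9.95 -3.25 -0.02]
(0.5, 0.1, 0.2, 0) turn [-1.000e-02  1.000e-02  1.299e+01] shift [-10.27  -8.06   1.11]
```

Request:
{"op": "drive_tool", "data": {
  "series": [0,0,13,-10,-3.25,0,1,0,0,13,-10,-3.25,0,1,0,0,13,-10,-3.25,0,1,0,0,13,-10,-3.25,0,1,0,0,13,-10,-3.25,0,1,0,0,13,-10,-3.25,0,1,0,0,13,-10,-3.25,0,1,0,0,13,-10,-3.25,0,1,0,0,13,-10,-3.25,0,1,0,0,13,-10,-3.25,0,1]
}}

```text
time: 0.98
ee_pos: [0.5701, 0.2804, 0.2445]
eef_rot: [0.71, 0.704, 0.0, -0.0]
ft_force: [0.1, 0.5, -0.1]
width: 0.0868
grip_force: 0.0
```

```bash
python3 -c "
from h import *
st(); to(.452,.027,.2,0)"
```

```text
0.98 [0.5701 0.2804 0.2445] w 0.0868 j [-0.76  0.36  0.3   1.45 -0.1   1.35 -0.46]
(0.452, 0.027, 0.2, 0) turn [ 0.  -0.  -0.1] shift [-6.36 -2.9   1.11]
```

Request:
{"op": "drive_tool", "data": {
  "series": [0,0,0,-6.35,-2.9,1.1,1,0,0,0,-6.35,-2.9,1.1,1,0,0,0,-6.35,-2.9,1.1,1,0,0,0,-6.35,-2.9,1.1,1,0,0,0,-6.35,-2.9,1.1,1,0,0,0,-6.35,-2.9,1.1,1,0,0,0,-6.35,-2.9,1.1,1,0,0,0,-6.35,-2.9,1.1,1,0,0,0,-6.35,-2.9,1.1,1,0,0,0,-6.35,-2.9,1.1,1]
}}

```text
time: 1.82
ee_pos: [0.453, 0.0286, 0.2007]
eef_rot: [0.707, 0.707, 0.0, -0.0]
ft_force: [1.2, -0.0, -0.3]
width: 0.0873
grip_force: 0.0
```

```bash
python3 - <<'E'
from h import *
st(); c,im=wrist("w1"); H,S,V=cv2.split(cv2.cvtColor(im,cv2.COLOR_BGR2HSV))
m=(S<45)&(V>110); m[232:]=0
for b in blob(m,c,.014,300): print(b)
E
```

```text
1.82 [0.453  0.0286 0.2007] w 0.0873 j [-0.58 -0.04  0.41  1.97  0.02  1.2  -0.17]
(array([508., 193.]), 652, 19, 57, 58, 179.9)
(array([  7., 191.]), 118, 23, 26, 102, 75.2)
(array([331.,  94.]), 466, 90, 229, 678, 179.9)
```

View pics/w1.png

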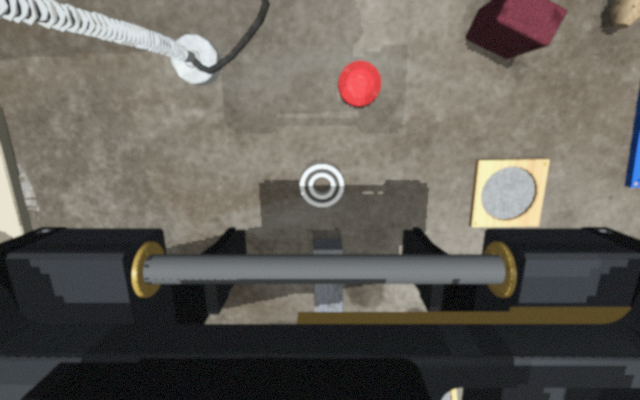

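The wrist view shows the bearing at (322,186), the round tray's recess at (508,193), the red cap at (360,83) and the lamp foot at (195,58).

```bash
python3 - <<'E'
from h import *
c=get_calibration("wrist"); im=cv2.imread("pics/w1.png"); H,S,V=cv2.split(cv2.cvtColor(im,cv2.COLOR_BGR2HSV))
m=np.zeros(H.shape,bool); m[150:225,285:360]=1
k=blob(m&(V>120)&(S<50),c,.014,150); print(k)
p=cast(c,(322,186),.014)[0]; print(p)
print("tray",cast(c,(508.5,193),.004))
x,y=(k[0][1]/1e3,k[0][2]/1e3) if k else p[:2]
to(x,y,.1,0); to(x,y,.030,0)
E
```

```text
[(array([322., 172.]), 452, 35, 62, 79, 180.0)]
[0.45143995 0.02756837 0.014     ]
tray [[0.65914019 0.01729935 0.004     ]]
(0.452, 0.035, 0.1, 0) turn [ 0.01 -0.    0.01] shift [ 0.15 -0.03  2.52]
(0.452, 0.035, 0.03, 0) turn [ 0.01 -0.    0.01] shift [ 0.15 -0.03  4.27]
```

Request:
{"op": "drive_tool", "data": {
  "series": [0,0,0,-0.03,-0.04,1,1,0,0,0,-0.03,-0.04,2,1,0,0,0,-0.03,-0.04,3,1,0,0,0,-0.03,-0.04,3.7,1,0,0,0,-0.03,-0.04,4.1,1,0,0,0,-0.03,-0.04,4.27,1,0,0,0,-0.03,-0.04,4.27,1,0,0,0,-0.03,-0.04,4.27,-0.2,0,0,0,-0.03,-0.04,4.27,-0.2,0,0,0,-0.03,-0.04,4.27,-0.2],
  "grip_force": 25
}}

```text
time: 2.7
ee_pos: [0.4523, 0.0273, 0.031]
eef_rot: [0.707, 0.707, 0.001, 0.0]
ft_force: [0.1, -0.6, 0.2]
width: 0.0743
grip_force: 0.0
```

Tips sit near z = 9 mm, as intended. I'll lower about 1 mm and close.

Request:
{"op": "drive_tool", "data": {
  "series": [0,0,0,0,0,0.03,-0.4,0,0,0,0,0,0.03,-0.4,0,0,0,0,0,0.03,-0.4,0,0,0,0,0,0.03,-0.4,0,0,0,0,0,0.03,-0.4,0,0,0,0,0,0.03,-0.4,0,0,0,0,0,0.03,-0.4,0,0,0,0,0,0.03,-0.4],
  "grip_force": 25
}}

```text
time: 3.37
ee_pos: [0.4514, 0.0269, 0.0287]
eef_rot: [0.707, 0.707, 0.0, -0.0]
ft_force: [-0.8, -0.6, 4.1]
width: 0.0456
grip_force: 26.3
```

Request:
{"op": "drive_tool", "data": {
  "series": [0,0,0,0,0,-0.8,-0.4,0,0,0,0,0.4,-1.6,-0.4,0,0,0,0,1.4,-1.8,-0.4,0,0,0,-0.1,2.4,-1.8,-0.4,0,0,0,-0.24,3.4,-1.8,-0.4,0,0,0,-0.24,4.4,-1.8,-0.4,0,0,0,-0.24,5.0,-1.5,-0.4,0,0,0,-0.24,5.18,-1.2,-0.4,0,0,0,-0.24,5.18,-1,-0.4,0,0,0,-0.24,5.18,-1,-0.4]
}}

```text
time: 4.2
ee_pos: [0.6567, 0.017, 0.0656]
eef_rot: [0.707, 0.707, -0.002, -0.001]
ft_force: [-0.9, 0.7, -2.4]
width: 0.0456
grip_force: 26.2
```

```bash
python3 - <<'E'
from h import *
st(); c,im=wrist("w2"); to(.659,.0173,.0325,0)
E
```

```text
4.2 [0.6567 0.017  0.0656] w 0.0456 j [-0.41  0.58  0.43  1.57 -0.26  1.05  0.09]
(0.659, 0.0173, 0.0325, 0) turn [-0.04  0.01 -0.01] shift [0.01 0.05 0.86]
```

View pics/w2.png

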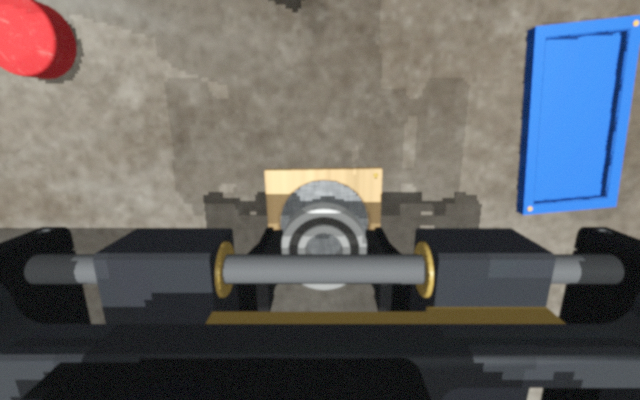

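The bearing is centred over the round tray: the recess is at (324,215) and the bearing at (324,245), nearer the camera.

Request:
{"op": "drive_tool", "data": {
  "series": [0,0,0,0,0,0.4,-0.4,0,0,0,0,0,0.7,-0.4,0,0,0,0,0,0.85,-0.4,0,0,0,0,0,0.9,-0.4,0,0,0,0,0,0.9,-0.4,0,0,0,0,0,0.9,-0.4]
}}

```text
time: 4.75
ee_pos: [0.6587, 0.0172, 0.0332]
eef_rot: [0.707, 0.707, 0.0, 0.0]
ft_force: [-0.5, 0.3, -1.3]
width: 0.0454
grip_force: 26.2
```

Request:
{"op": "drive_tool", "data": {
  "series": [0,0,0,0,0,0.035,-0.4,0,0,0,0,0,0.035,-0.4,0,0,0,0,0,0.035,1,0,0,0,0,0,0.035,1,0,0,0,0,0,0.035,1,0,0,0,0,0,0.035,1,0,0,0,0,0,-0.8,1,0,0,0,0,0,-1.8,1,0,0,0,0,0,-2.8,1,0,0,0,0,0,-2.8,1]
}}

```text
time: 5.58
ee_pos: [0.6623, 0.0168, 0.1533]
eef_rot: [0.707, 0.707, 0.005, 0.004]
ft_force: [1.8, 0.4, 0.8]
width: 0.0851
grip_force: 0.0
```

```bash
python3 - <<'E'
from h import *
st(); c,im=wrist("w3"); to(.455,-.10,.2,0)
m=np.zeros(im.shape[:2],bool); m[150:228,270:380]=1
V=cv2.cvtColor(im,cv2.COLOR_BGR2HSV)
cv2.imwrite("pics/w3c.png",cv2.resize(im[120:232,230:420],None,fx=3,fy=3))
E
```

```text
5.58 [0.6623 0.0168 0.1533] w 0.0851 j [-0.43  0.49  0.46  1.5  -0.23  1.19  0.06]
(0.455, -0.1, 0.2, 0) turn [ 0.09 -0.01 -0.01] shift [-2.93 -5.14 -1.31]
```

View pics/w3c.png

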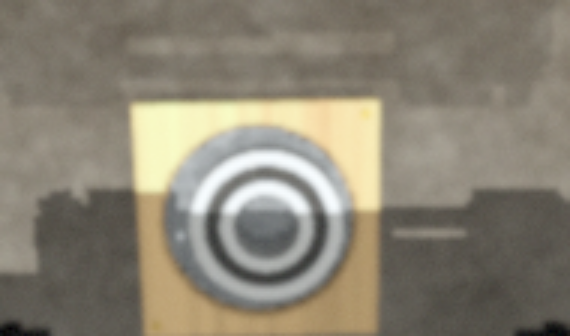

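The bearing lies flat in the round recess: recess centre at crop (260,217), bearing at (268,217). The parallel block is next.

Request:
{"op": "drive_tool", "data": {
  "series": [0,0,0,-2.95,-5.1,-1.2,1,0,0,0,-2.95,-5.1,-1.2,1,0,0,0,-2.95,-5.1,-1.2,1,0,0,0,-2.95,-5.1,-1.2,1,0,0,0,-2.95,-5.1,-1.2,1,0,0,0,-2.95,-5.1,-1.2,1,0,0,0,-2.95,-5.1,-1.2,1,0,0,0,-2.95,-5.1,-1.2,1,0,0,0,-2.95,-5.1,-1.2,1,0,0,0,-2.95,-5.1,-1.2,1]
}}

```text
time: 6.47
ee_pos: [0.4549, -0.1, 0.192]
eef_rot: [0.707, 0.707, -0.0, -0.0]
ft_force: [0.6, 0.1, -0.2]
width: 0.087
grip_force: 0.0
```

```bash
python3 - <<'E'
from h import *
st(); c,im=wrist("w4"); H,S,V=cv2.split(cv2.cvtColor(im,cv2.COLOR_BGR2HSV))
st()
cv2.imwrite("pics/w4c.png",cv2.resize(im[60:320],None,fx=1.25,fy=1.25))
E
```

```text
6.47 [ 0.4549 -0.1     0.192 ] w 0.087 j [-0.42 -0.    0.54  1.96  0.    1.18  0.12]
6.52 [ 0.4548 -0.1001  0.192 ] w 0.0868 j [-0.42 -0.    0.54  1.96  0.    1.18  0.12]
```

View pics/w4c.png

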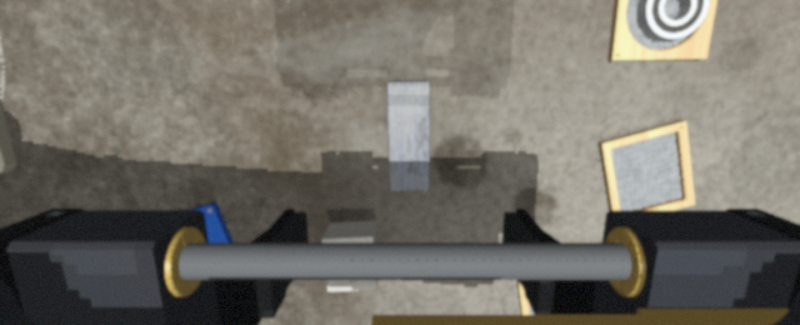

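The parallel block spans crop (388..430, 82..191), nearly in line with the tool. The square tray is at crop (648,170) with its corners at (600,143), (686,122) and (694,203).

```bash
python3 - <<'E'
from h import *
c=get_calibration("wrist"); f=lambda p:np.array(p)/1.25+[0,60]
P=cast(c,[f(p) for p in [(388,82),(429,82),(390,191),(428,191)]],.034); print(P[:,:2].round(4),P.mean(0).round(4))
print("square outer",cast(c,[f(p) for p in [(600,143),(686,122),(694,203)]],.008)[:,:2].round(4))
im=cv2.imread("pics/w4.png");H,S,V=cv2.split(cv2.cvtColor(im,cv2.COLOR_BGR2HSV))
m=(S<45)&(V>105); z=np.zeros_like(m); z[155:226,485:552]=1
for b in blob(cv2.morphologyEx((m&z).astype(np.uint8),cv2.MORPH_OPEN,np.ones((3,3))),c,.004,300): print(b)
E
```

```text
[[ 0.4423 -0.0377]
 [ 0.4729 -0.0378]
 [ 0.4429 -0.1229]
 [ 0.4734 -0.1229]] [ 0.4579 -0.0803  0.034 ]
square outer [[ 0.6195 -0.0886]
 [ 0.6888 -0.0709]
 [ 0.7089 -0.142 ]]
(array([518., 197.]), 666, -116, 55, 61, 106.1)
(array([508., 160.]), 652, -77, 16, 55, 180.0)
```

Request:
{"op": "drive_tool", "data": {
  "series": [0,0,0,0.5,0.09,0,1,0,0,0,0.5,0.09,1,1,0,0,0,0.5,0.09,2,1,0,0,0,0.5,0.09,3,1,0,0,0,0.5,0.09,3.6,1,0,0,0,0.5,0.09,3.9,1,0,0,0,0.5,0.09,3.98,1,0,0,0,0.5,0.09,3.98,1,0,0,0,0.5,0.09,3.98,-0.5,0,0,0,0.5,0.09,3.98,-0.5],
  "grip_force": 45
}}

```text
time: 7.35
ee_pos: [0.459, -0.0806, 0.0343]
eef_rot: [0.707, 0.707, 0.001, 0.001]
ft_force: [0.6, 0.0, -0.0]
width: 0.0798
grip_force: 0.0
```

Request:
{"op": "drive_tool", "data": {
  "series": [0,0,0,0,0,0,-0.6,0,0,0,0,0,0,-0.6,0,0,0,0,0,0,-0.6,0,0,0,0,0,0,-0.6,0,0,0,0,0,0,-0.6,0,0,0,0,0,0,-0.6,0,0,0,0,0,0,-0.6]
}}

```text
time: 7.93
ee_pos: [0.458, -0.0807, 0.0333]
eef_rot: [0.707, 0.707, 0.0, -0.0]
ft_force: [-0.0, -0.5, -0.1]
width: 0.0351
grip_force: 0.0
```

```bash
python3 - <<'E'
from h import *
st(); to(.597,-.25,.11,10.6)
E
```

```text
7.93 [ 0.458  -0.0807  0.0333] w 0.0351 j [-0.39  0.25  0.51  2.11 -0.17  0.82  0.22]
(0.597, -0.25, 0.11, 10.6) turn [ 0.   -0.   -2.13] shift [-4.23  3.48 -1.92]
```

Request:
{"op": "drive_tool", "data": {
  "series": [0,0,0,0,0,0,-0.6,0,0,0,0,0,0,-0.6,0,0,0,0,0,0,-0.6,0,0,0,0,0,-0.7,-0.6,0,0,0,0,0,-1.6,-0.6,0,0,0,0,0,-2.6,-0.6,0,0,0,0,0,-3.2,-0.6,0,0,0,0,0,-3.2,-0.6]
}}

```text
time: 8.6
ee_pos: [0.4603, -0.081, 0.1657]
eef_rot: [0.707, 0.707, 0.003, 0.002]
ft_force: [1.5, 0.3, -6.0]
width: 0.0316
grip_force: 44.9
```

Request:
{"op": "drive_tool", "data": {
  "series": [0,0,-1,-1,0.6,0,-0.6,0,0,-2,-2,1.2,0,-0.6,0,0,-2.1,-3,1.8,0,-0.6,0,0,-2.1,-4,2.3,0,-0.6,0,0,-2.1,-5,2.9,0,-0.6,0,0,-2.1,-5.8,3.3,0,-0.6,0,0,-2.1,-6.2,3.5,0,-0.6,0,0,-2.1,-6.2,3.5,0,-0.6,0,0,-2.1,-6.2,3.5,0,-0.6]
}}

```text
time: 9.35
ee_pos: [0.5962, -0.3314, 0.1571]
eef_rot: [0.641, 0.767, -0.002, -0.002]
ft_force: [-0.1, 0.0, -5.6]
width: 0.0318
grip_force: 44.9
```

```bash
python3 - <<'E'
from h import *
st(); c,im=wrist("w5"); st()
E
```

```text
9.35 [ 0.5962 -0.3314  0.1571] w 0.0318 j [ 0.01  0.58  0.63  1.42 -0.34  1.25  0.85]
9.4 [ 0.5966 -0.3293  0.1579] w 0.0314 j [ 0.01  0.58  0.63  1.43 -0.34  1.25  0.85]
```

View pics/w5.png

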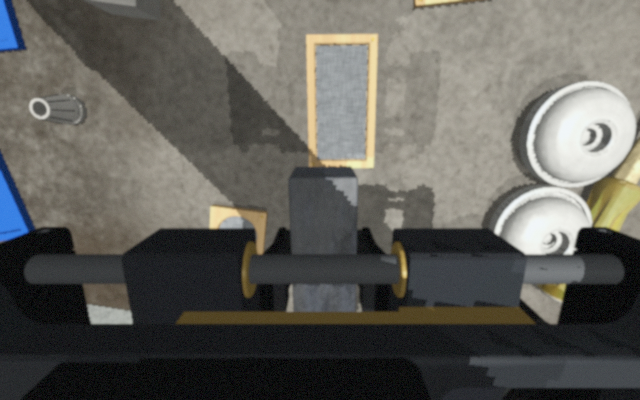

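The long tray has outer corners at (306,34), (378,35) and (374,166), lined up with the tool. The collet stands at top (40,108), foot (72,110), and the small tray shows at (238,212).

```bash
python3 - <<'E'
from h import *
c=get_calibration("wrist")
P=cast(c,[(306,34),(378,35),(374,166),(309,165)],.008)[:,:2]; print(P.round(4),P.mean(0).round(4)); 
d=P[0]-P[3]+P[1]-P[2]; yaw=np.degrees(np.arctan2(d[1],d[0]))-90; print("yaw",yaw)
print("collet top, foot",cast(c,(40,108),.034),cast(c,(72,110),.004))
print("small tray corners",cast(c,[(209,206),(268,209)],.008))
x,y=P.mean(0); to(x,y,.158,yaw); to(x,y,.037,yaw)
E
```

```text
[[ 0.5565 -0.1959]
 [ 0.6167 -0.1858]
 [ 0.6378 -0.2954]
 [ 0.5777 -0.3055]] [ 0.5972 -0.2457]
yaw 10.91296903993701
collet top, foot [[ 0.35370159 -0.29472552  0.034     ]] [[ 0.35637201 -0.29516669  0.004     ]]
small tray corners [[ 0.48879404 -0.36235684  0.008     ]
 [ 0.54561996 -0.35504645  0.008     ]]
(np.float64(0.5971908948601279), np.float64(-0.24565210880375138), 0.158, np.float64(10.91296903993701)) turn [-0.05 -0.02 -0.11] shift [2.06 0.39 0.  ]
(np.float64(0.5971908948601279), np.float64(-0.24565210880375138), 0.037, np.float64(10.91296903993701)) turn [-0.05 -0.02 -0.11] shift [2.05 0.4  3.02]
```

Request:
{"op": "drive_tool", "data": {
  "series": [0,0,-0.1,1,0.2,0,-0.6,0,0,-0.1,1.8,0.4,0,-0.6,0,0,-0.1,2.05,0.4,0.4,-0.6,0,0,-0.1,2.05,0.4,1.2,-0.6,0,0,-0.1,2.05,0.4,2,-0.6,0,0,-0.1,2.05,0.4,2.5,-0.6,0,0,-0.1,2.05,0.4,2.7,-0.6,0,0,-0.1,2.05,0.4,2.85,-0.6,0,0,-0.1,2.05,0.4,2.85,-0.6,0,0,-0.1,2.05,0.4,2.85,-0.6]
}}

```text
time: 10.23
ee_pos: [0.5993, -0.2452, 0.0485]
eef_rot: [0.636, 0.772, 0.0, 0.001]
ft_force: [-0.2, 0.5, -5.2]
width: 0.0315
grip_force: 44.9
```

```bash
python3 - <<'E'
from h import *
st(); to(.5972,-.2457,.0365,10.9)
E
```

```text
10.23 [ 0.5993 -0.2452  0.0485] w 0.0315 j [-0.11  0.61  0.57  1.62 -0.37  1.02  0.77]
(0.5972, -0.2457, 0.0365, 10.9) turn [0.02 0.01 0.02] shift [-0.   -0.05  0.3 ]
```

Request:
{"op": "drive_tool", "data": {
  "series": [0,0,0,0,-0.03,0.1,-0.6,0,0,0,0,-0.03,0.2,-0.6,0,0,0,0,-0.03,0.2,-0.6,0,0,0,0,-0.03,0.2,-0.6,0,0,0,0,-0.03,0.2,-0.6]
}}

```text
time: 10.65
ee_pos: [0.5977, -0.2455, 0.0395]
eef_rot: [0.636, 0.771, 0.0, 0.0]
ft_force: [-0.1, -0.3, -5.0]
width: 0.0311
grip_force: 44.9
```

Request:
{"op": "drive_tool", "data": {
  "series": [0,0,0,0,0,0.06,-0.6,0,0,0,0,0,0.06,-0.6,0,0,0,0,0,0.06,1,0,0,0,0,0,0.06,1,0,0,0,0,0,0.06,1,0,0,0,0,0,0.06,1,0,0,0,0,0,0.06,1,0,0,0,0,0,-0.8,1,0,0,0,0,0,-1.8,1,0,0,0,0,0,-2.8,1]
}}

```text
time: 11.48
ee_pos: [0.5969, -0.2454, 0.1523]
eef_rot: [0.636, 0.771, -0.0, -0.001]
ft_force: [1.3, -0.1, -0.7]
width: 0.0771
grip_force: 0.0
```

```bash
python3 - <<'E'
from h import *
st(); to(.41,-.205,.19,3)
E
```

```text
11.48 [ 0.5969 -0.2454  0.1523] w 0.0771 j [-0.14  0.5   0.63  1.54 -0.3   1.2   0.73]
(0.41, -0.205, 0.19, 3) turn [-0.02 -0.    1.59] shift [ 1.88 -4.4  -0.93]
```

Request:
{"op": "drive_tool", "data": {
  "series": [0,0,1,1.9,-4.4,-0.95,1,0,0,1.6,1.9,-4.4,-0.95,1,0,0,1.6,1.9,-4.4,-0.95,1,0,0,1.6,1.9,-4.4,-0.95,1,0,0,1.6,1.9,-4.4,-0.95,1,0,0,1.6,1.9,-4.4,-0.95,1,0,0,1.6,1.9,-4.4,-0.95,1,0,0,1.6,1.9,-4.4,-0.95,1]
}}

```text
time: 12.15
ee_pos: [0.411, -0.2043, 0.1898]
eef_rot: [0.688, 0.725, 0.001, 0.0]
ft_force: [-0.2, 0.5, -0.0]
width: 0.0872
grip_force: 0.0
```

```bash
python3 - <<'E'
from h import *
st(); c,im=wrist("w6"); st()
cv2.imwrite("pics/w6c.png",cv2.resize(im[40:300],None,fx=1.25,fy=1.25))
E
```

```text
12.15 [ 0.411  -0.2043  0.1898] w 0.0872 j [-0.36 -0.03  0.72  1.99  0.02  1.18  0.41]
12.2 [ 0.4111 -0.2044  0.1895] w 0.0868 j [-0.36 -0.03  0.72  1.99  0.02  1.18  0.41]
```

View pics/w6c.png

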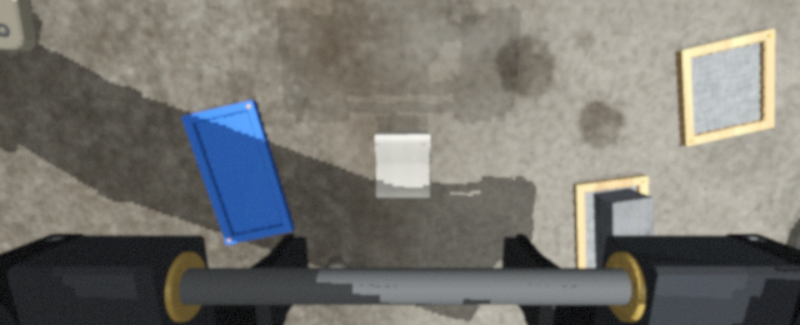

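The V-block spans crop (375..431, 134..198), aligned with the tool, its groove running across the image. The square tray has corners (680,52), (775,29), (775,126) and (686,146). The parallel block lies in its tray on the right.

```bash
python3 - <<'E'
from h import *
c=get_calibration("wrist"); f=lambda p:np.array(p)/1.25+[0,40]
P=cast(c,[f(p) for p in [(375,134),(431,134),(430,198),(375,198)]],.036)[:,:2]; print(P.round(4),P.mean(0).round(4))
d=P[1]-P[0]+P[2]-P[3]; yaw=np.degrees(np.arctan2(d[1],d[0])); print(yaw)
Q=cast(c,[f(p) for p in [(680,52),(775,29),(775,126),(686,146)]],.008)[:,:2]; print(Q.round(4),Q.mean(0).round(4))
for a,b in ((0,1),(3,2),(3,0),(2,1)):
    d=Q[b]-Q[a]; print(np.linalg.norm(d).round(4),np.degrees(np.arctan2(d[1],d[0])).round(1))
to(*P.mean(0),.032,yaw)
E
```

```text
[[ 0.3869 -0.1628]
 [ 0.4287 -0.1607]
 [ 0.4313 -0.2101]
 [ 0.3884 -0.2123]] [ 0.4088 -0.1865]
2.9149251027054275
[[ 0.62   -0.0902]
 [ 0.689  -0.0701]
 [ 0.7105 -0.1425]
 [ 0.6418 -0.1623]] [ 0.6653 -0.1163]
0.0719 16.3
0.0715 16.1
0.0753 106.8
0.0755 106.5
(np.float64(0.40881148318979865), np.float64(-0.1864760315495261), 0.032, np.float64(2.9149251027054275)) turn [0.01 0.   0.01] shift [ 0.45 -0.04  3.94]
```

Request:
{"op": "drive_tool", "data": {
  "series": [0,0,0,0.45,-0.04,0,1,0,0,0,0.45,-0.04,1,1,0,0,0,0.45,-0.04,2,1,0,0,0,0.45,-0.04,3,1,0,0,0,0.45,-0.04,3.6,1,0,0,0,0.45,-0.04,3.85,1,0,0,0,0.45,-0.04,3.93,1,0,0,0,0.45,-0.04,3.93,-0.4,0,0,0,0.45,-0.04,3.93,-0.4,0,0,0,0.45,-0.04,3.93,-0.4],
  "grip_force": 45
}}

```text
time: 13.03
ee_pos: [0.409, -0.1868, 0.0335]
eef_rot: [0.689, 0.725, 0.001, 0.001]
ft_force: [0.1, 0.2, 0.4]
width: 0.0742
grip_force: 0.0
```

Request:
{"op": "drive_tool", "data": {
  "series": [0,0,0,0,0,0,-0.6,0,0,0,0,0,0,-0.6,0,0,0,0,0,0,-0.6,0,0,0,0,0,0,-0.6,0,0,0,0,0,0,-0.6,0,0,0,0,0,0,-0.6,0,0,0,0,0,0,-0.6,0,0,0,0,0,0,-0.6]
}}

```text
time: 13.7
ee_pos: [0.408, -0.1864, 0.0323]
eef_rot: [0.689, 0.725, 0.0, 0.0]
ft_force: [-0.8, 2.2, 5.7]
width: 0.0417
grip_force: 45.0
```

```bash
python3 - <<'E'
from h import *
st(); to(.6653,-.1163,.09,16.3)
E
```

```text
13.7 [ 0.408  -0.1864  0.0323] w 0.0417 j [-0.31  0.24  0.7   2.16 -0.21  0.82  0.57]
(0.6653, -0.1163, 0.09, 16.3) turn [ 0.   -0.   -2.66] shift [ 1.42  6.52 -1.44]
```

Request:
{"op": "drive_tool", "data": {
  "series": [0,0,0,0,0,-0.7,-0.6,0,0,0,0,0.2,-1.5,-0.6,0,0,-1,0.3,1.2,-1.7,-0.6,0,0,-2,0.5,2.2,-1.7,-0.6,0,0,-2.66,0.7,3.2,-1.7,-0.6,0,0,-2.66,0.9,4.2,-1.7,-0.6,0,0,-2.66,1.2,5.2,-1.7,-0.6,0,0,-2.66,1.42,6.1,-1.6,-0.6,0,0,-2.66,1.42,6.52,-1.4,-0.6,0,0,-2.66,1.42,6.52,-1,-0.6]
}}

```text
time: 14.53
ee_pos: [0.6691, -0.1139, 0.0716]
eef_rot: [0.598, 0.801, 0.001, 0.001]
ft_force: [-0.6, 0.2, -3.6]
width: 0.0416
grip_force: 45.0
```

```bash
python3 - <<'E'
from h import *
st(); c,im=wrist("w7"); to(.6653,-.1163,.036,16.3)
E
```

```text
14.53 [ 0.6691 -0.1139  0.0716] w 0.0416 j [-0.3   0.64  0.57  1.51 -0.37  1.09  0.64]
(0.6653, -0.1163, 0.036, 16.3) turn [-0.05 -0.01  0.02] shift [-0.04  0.    0.78]
```

View pics/w7.png

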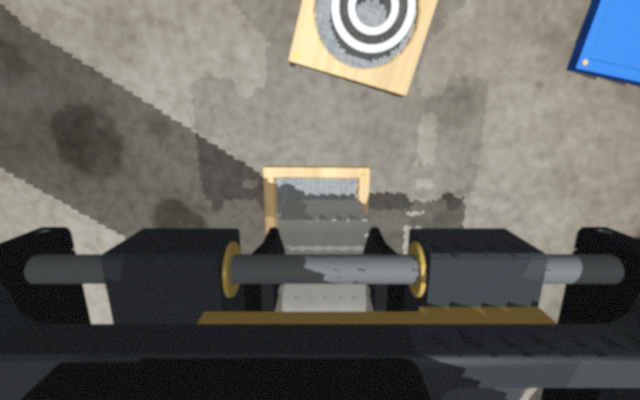

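The square tray spans (264..370), and the held V-block (277..370) is aligned within it.

Request:
{"op": "drive_tool", "data": {
  "series": [0,0,0,-0.03,-0.03,0.3,-0.6,0,0,0,-0.03,-0.03,0.55,-0.6,0,0,0,-0.03,-0.03,0.7,-0.6,0,0,0,-0.03,-0.03,0.75,-0.6,0,0,0,-0.03,-0.03,0.75,-0.6,0,0,0,-0.03,-0.03,0.75,-0.6]
}}

```text
time: 15.08
ee_pos: [0.6646, -0.1178, 0.0427]
eef_rot: [0.6, 0.8, 0.0, 0.0]
ft_force: [-0.7, 0.9, -4.4]
width: 0.0414
grip_force: 45.0
```

Request:
{"op": "drive_tool", "data": {
  "series": [0,0,0,0.03,0.02,0.1,-0.6,0,0,0,0.03,0.02,0.17,-0.6,0,0,0,0.03,0.02,0.17,-0.6,0,0,0,0.03,0.02,0.17,-0.6]
}}

```text
time: 15.42
ee_pos: [0.6651, -0.1161, 0.0355]
eef_rot: [0.6, 0.8, 0.0, 0.0]
ft_force: [0.2, 1.2, -3.1]
width: 0.0416
grip_force: 45.0
```

Request:
{"op": "drive_tool", "data": {
  "series": [0,0,0,0,0,0.01,1,0,0,0,0,0,0.01,1,0,0,0,0,0,0.01,1,0,0,0,0,0,0.01,1,0,0,0,0,0,0.01,1,0,0,0,0,0,-0.8,1,0,0,0,0,0,-1.8,1,0,0,0,0,0,-2.8,1,0,0,0,0,0,-3.5,1,0,0,0,0,0,-3.5,1]
}}

```text
time: 16.25
ee_pos: [0.6676, -0.1175, 0.1827]
eef_rot: [0.6, 0.8, 0.003, 0.004]
ft_force: [0.8, -0.6, -0.5]
width: 0.0865
grip_force: 0.0
```

```bash
python3 - <<'E'
from h import *
st(); c,im=wrist("w8"); to(.355,-.307,.2,0);to(.355,-.307,.2,-20)
E
```

```text
16.25 [ 0.6676 -0.1175  0.1827] w 0.0865 j [-0.32  0.53  0.62  1.42 -0.32  1.27  0.6 ]
(0.355, -0.307, 0.2, 0) turn [0.07 0.01 3.25] shift [-2.38 -8.8  -0.57]
(0.355, -0.307, 0.2, -20) turn [0.07 0.   7.25] shift [-2.38 -8.8  -0.57]
```

Request:
{"op": "drive_tool", "data": {
  "series": [0,0,1,-2.4,-8.8,-0.6,1,0,0,2,-2.4,-8.8,-0.6,1,0,0,3.25,-2.4,-8.8,-0.6,1,0,0,3.25,-2.4,-8.8,-0.6,1,0,0,3.25,-2.4,-8.8,-0.6,1,0,0,3.25,-2.4,-8.8,-0.6,1,0,0,3.25,-2.4,-8.8,-0.6,1,0,0,3.25,-2.4,-8.8,-0.6,1,0,0,3.25,-2.4,-8.8,-0.6,1,0,0,3.25,-2.4,-8.8,-0.6,1]
}}

```text
time: 17.13
ee_pos: [0.3483, -0.3106, 0.1989]
eef_rot: [0.71, 0.704, 0.001, -0.001]
ft_force: [-0.6, -0.8, 0.2]
width: 0.0867
grip_force: 0.0
```

Request:
{"op": "drive_tool", "data": {
  "series": [0,0,0,0,0,0,1,0,0,0,0,0,0,1,0,0,0,0,0,0,1]
}}

```text
time: 17.38
ee_pos: [0.3547, -0.3062, 0.1989]
eef_rot: [0.706, 0.708, -0.0, -0.0]
ft_force: [0.3, 0.3, 0.2]
width: 0.087
grip_force: 0.0
```

```bash
python3 - <<'E'
from h import *
st(); c,im=wrist("w9"); st()
E
```

```text
17.38 [ 0.3547 -0.3062  0.1989] w 0.087 j [-0.26 -0.02  0.88  1.96  0.02  1.2   0.62]
17.43 [ 0.3547 -0.3063  0.1989] w 0.0871 j [-0.26 -0.02  0.88  1.96  0.02  1.2   0.62]
```

View pics/w9.png

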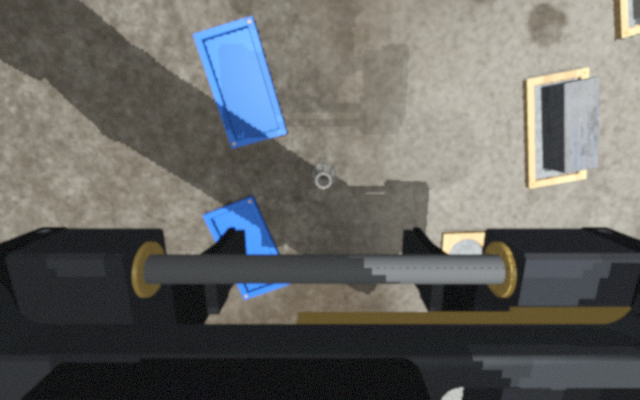

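The collet's top ring is at (323,180). A blue tray lies near it at (245,245), low enough to clear.

```bash
python3 - <<'E'
from h import *
c=get_calibration("wrist"); p=cast(c,(323.3,180.3),.034)[0]; print(p, cast(c,(278,250),.008)); to(p[0],p[1],.033,0)
Q=cast(c,[(565,82),(600,79),(598,168),(563,172)],.037)[:,:2]; print("pblock",Q.mean(0))
E
```

```text
[ 0.35412945 -0.29725453  0.034     ] [[ 0.30209943 -0.38408314  0.008     ]]
(np.float64(0.35412944672391594), np.float64(-0.29725452745143244), 0.033, 0) turn [-0.01  0.    0.03] shift [ 0.23 -0.01  4.15]
pblock [ 0.59826435 -0.24481911]
```

Request:
{"op": "drive_tool", "data": {
  "series": [0,0,0,0.24,0,0,0.6,0,0,0,0.24,0,1,0.6,0,0,0,0.24,0,2,0.6,0,0,0,0.24,0,3,0.6,0,0,0,0.24,0,3.7,0.6,0,0,0,0.24,0,4.0,0.6,0,0,0,0.24,0,4.15,0.6,0,0,0,0.24,0,4.15,-0.7,0,0,0,0.24,0,4.15,-0.7,0,0,0,0.24,0,4.15,-0.7],
  "grip_force": 20
}}

```text
time: 18.27
ee_pos: [0.3549, -0.2978, 0.0343]
eef_rot: [0.707, 0.707, 0.0, 0.001]
ft_force: [0.5, 0.7, 0.4]
width: 0.057
grip_force: 0.0
```

Request:
{"op": "drive_tool", "data": {
  "series": [0,0,0,0,0,0,-0.8,0,0,0,0,0,0,-0.8,0,0,0,0,0,0,-0.8,0,0,0,0,0,0,-0.8,0,0,0,0,0,0,-0.8,0,0,0,0,0,0,-0.8,0,0,0,0,0,0,-0.8,0,0,0,0,0,0,-0.8]
}}

```text
time: 18.93
ee_pos: [0.354, -0.2975, 0.0334]
eef_rot: [0.707, 0.707, 0.0, 0.0]
ft_force: [0.4, 0.4, 1.8]
width: 0.0223
grip_force: 19.8
```

```bash
python3 - <<'E'
from h import *
st(); to(.519,-.45,.14,0)
E
```

```text
18.93 [ 0.354  -0.2975  0.0334] w 0.0223 j [-0.15  0.3   0.84  2.13 -0.3   0.84  0.87]
(0.519, -0.45, 0.14, 0) turn [ 0. -0.  0.] shift [-3.81  4.12 -2.67]
```

Request:
{"op": "drive_tool", "data": {
  "series": [0,0,0,0,0,-0.6,-0.8,0,0,0,0,0,-1.5,-0.8,0,0,0,-0.6,0.6,-2.4,-0.8,0,0,0,-1.3,1.3,-2.7,-0.8,0,0,0,-2,2,-2.7,-0.8,0,0,0,-2.7,2.8,-2.7,-0.8,0,0,0,-3.3,3.6,-2.7,-0.8,0,0,0,-3.8,4.1,-2.7,-0.8,0,0,0,-3.8,4.1,-2.7,-0.8,0,0,0,-3.8,4.1,-2.7,-0.8]
}}

```text
time: 19.77
ee_pos: [0.5177, -0.4504, 0.1397]
eef_rot: [0.707, 0.707, -0.001, -0.001]
ft_force: [-0.4, 0.6, -0.5]
width: 0.022
grip_force: 19.6
```

```bash
python3 - <<'E'
from h import *
st(); c,im=wrist("w10"); st()
H,S,V=cv2.split(cv2.cvtColor(im,cv2.COLOR_BGR2HSV))
m=(H>10)&(H<32)&(S>80)&(V>60); m[232:]=0; m[:,:200]=0; m[:,450:]=0
for b in blob(m,c,.008,200): print(b)
E
```

```text
19.77 [ 0.5177 -0.4504  0.1397] w 0.022 j [ 0.12  0.66  0.8   1.44 -0.48  1.25  0.96]
19.82 [ 0.5171 -0.4498  0.1403] w 0.0218 j [ 0.11  0.65  0.8   1.44 -0.48  1.25  0.96]
(array([314., 131.]), 517, -390, 52, 54, 92.0)
```

View pics/w10.png

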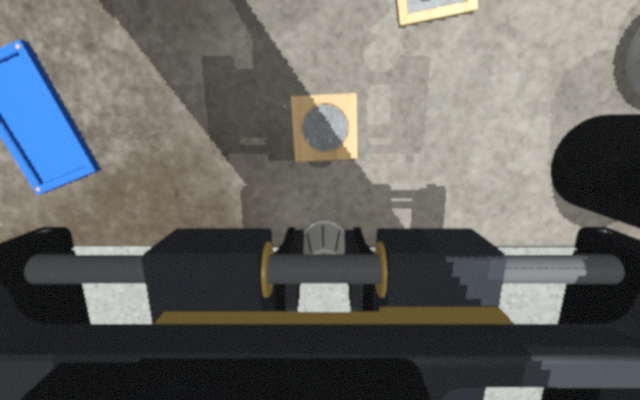

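```bash
python3 - <<'E'
from h import *
T=get_calibration("top");c=get_calibration("wrist"); print(c["xyz"])
print("base near edge",cast(T,(412,120),0)[0])
for z in (.03,.06,.1,.13,.16,.2): print(z,"top far edge",cast(T,(451,72),z)[0][:2].round(3),"top near",cast(T,(418,78),z)[0][:2].round(3),"wrist left edge",cast(c,(553,165),z)[0][:2].round(3),cast(c,(600,118),z)[0][:2].round(3))
to(.517,-.390,.1,0);to(.517,-.390,.0375,0)
E
```

```text
[ 0.51737976 -0.37953326  0.28201987]
base near edge [ 0.7254863  -0.39973984  0.        ]
0.03 top far edge [ 0.85  -0.507] top near [ 0.834 -0.415] wrist left edge [ 0.702 -0.417] [ 0.732 -0.381]
0.06 top far edge [ 0.835 -0.495] top near [ 0.82  -0.407] wrist left edge [ 0.68  -0.413] [ 0.707 -0.381]
0.1 top far edge [ 0.815 -0.48 ] top near [ 0.8   -0.395] wrist left edge [ 0.651 -0.407] [ 0.673 -0.38 ]
0.13 top far edge [ 0.8   -0.468] top near [ 0.786 -0.386] wrist left edge [ 0.629 -0.402] [ 0.647 -0.38 ]
0.16 top far edge [ 0.785 -0.457] top near [ 0.771 -0.377] wrist left edge [ 0.607 -0.398] [ 0.621 -0.38 ]
0.2 top far edge [ 0.765 -0.442] top near [ 0.752 -0.366] wrist left edge [ 0.578 -0.392] [ 0.587 -0.38 ]
(0.517, -0.39, 0.1, 0) turn [-0.02 -0.   -0.  ] shift [ 1.49 -0.    1.01]
(0.517, -0.39, 0.0375, 0) turn [-0.02 -0.   -0.  ] shift [1.49 0.   2.57]
```

The small tray's centre is at (325,127), which casts to (0.517, -0.390), with the collet held upright. The black cylinder at the right starts at x ≈ 0.72, so it is clear.

Request:
{"op": "drive_tool", "data": {
  "series": [0,0,0,0.8,0,0,-0.8,0,0,0,1.4,0,0.4,-0.8,0,0,0,1.49,0,1.2,-0.8,0,0,0,1.49,0,1.8,-0.8,0,0,0,1.49,0,2.2,-0.8,0,0,0,1.49,0,2.4,-0.8,0,0,0,1.49,0,2.45,-0.8,0,0,0,1.49,0,2.45,-0.8,0,0,0,1.49,0,2.45,-0.8,0,0,0,1.49,0,2.45,-0.8]
}}

```text
time: 20.65
ee_pos: [0.5184, -0.3904, 0.0447]
eef_rot: [0.707, 0.707, 0.0, 0.001]
ft_force: [-0.2, -0.3, -0.3]
width: 0.0223
grip_force: 19.6
```

Request:
{"op": "drive_tool", "data": {
  "series": [0,0,0,0,-0.02,0.1,-0.8,0,0,0,0,-0.02,0.16,-0.8,0,0,0,0,-0.02,0.16,-0.8,0,0,0,0,-0.02,0.16,-0.8]
}}

```text
time: 20.98
ee_pos: [0.517, -0.3899, 0.0368]
eef_rot: [0.707, 0.707, 0.0, -0.0]
ft_force: [-0.1, 0.6, 0.1]
width: 0.0222
grip_force: 19.6
```

Request:
{"op": "drive_tool", "data": {
  "series": [0,0,0,0,0,0.01,-0.8,0,0,0,0,0,0.01,0,0,0,0,0,0,0.01,0,0,0,0,0,0,0.01,0,0,0,0,0,0,0.01,0,0,0,0,0,0,-0.6,0,0,0,0,0,0,-1.5,0,0,0,0,0,0,-2.5,0,0,0,0,0,0,-3.5,0,0,0,0,0,0,-4,0]
}}

```text
time: 21.82
ee_pos: [0.5178, -0.3912, 0.2021]
eef_rot: [0.707, 0.707, 0.001, 0.003]
ft_force: [-1.1, -0.4, -0.4]
width: 0.0434
grip_force: 0.0
```

```bash
python3 - <<'E'
from h import *
st(); c,w=wrist("w11"); im=cv2.cvtColor(camera("top"),cv2.COLOR_RGB2BGR)
a=cv2.resize(w[60:235,180:480],None,fx=2,fy=2); b=cv2.resize(im[110:240,180:440],(600,300),interpolation=cv2.INTER_CUBIC)
cv2.imwrite("pics/fin.png",np.vstack([a[:300],b])[:600])
E
```

```text
21.82 [ 0.5178 -0.3912  0.2021] w 0.0434 j [-0.03  0.52  0.86  1.49 -0.4   1.31  0.86]
```

View pics/fin.png

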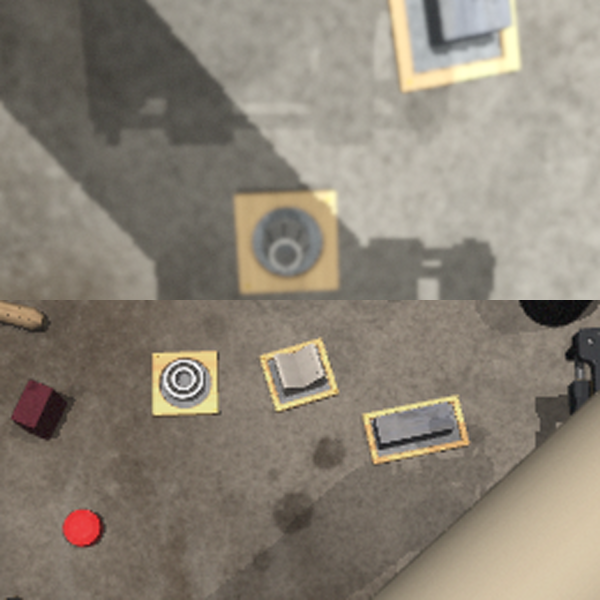

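Every part appears to sit inside its recess. I'll check the tall parts numerically, then hand in.

```bash
python3 - <<'E'
from h import *
T=get_calibration("top"); g=lambda p:(p[0]*260/600+180,(p[1]-300)*130/300+110)
for n,q,z in (("vee",[(275,352),(320,345),(327,380),(283,390)],.039),("pb",[(375,417),(449,405),(453,433),(378,445)],.037),("bearing",[(184,378)],.017)):
    print(n,cast(T,[g(p) for p in q],z).mean(0).round(4))
c=get_calibration("wrist"); k=lambda p:(p[0]/2+180,p[1]/2+60)
print("collet top",cast(c,[k((286,255))],.037).round(4),"tray",cast(c,[k(p) for p in [(234,190),(335,190),(338,290),(238,293)]],.008).mean(0).round(4))
E
```

```text
vee [ 0.6639 -0.1206  0.039 ]
pb [ 0.5944 -0.2458  0.037 ]
bearing [0.6595 0.0151 0.017 ]
collet top [[ 0.5186 -0.3901  0.037 ]] tray [ 0.5189 -0.3894  0.008 ]
```

```bash
python3 -c "
from bench import r
print(r.close_job())"
```

```text
the job is handed in; nothing more can be done
None
```

The job is handed in at about 22 s of the 96 s: all four parts were let go in their matching recesses, final camera measurements put each centre within about 5 mm of its tray's, and the maroon block and red cap show where they started; no verdict was returned.

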